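# Tap the slide carrier home against the hidden stop

### The arm

A 7-joint arm with a two-finger parallel gripper is mounted at the origin on a cart in front of the work surface, level with it; the furniture and walls round the work are solid. World frame = base frame: x ahead of the robot, y to its left, z up, the work surface at z = 0. Lengths are in m, angles in rad, forces in N, time in s.
With the tool pointing down it reaches from about 0.4 to 0.875 m from the base axis. Payload 19.3 kg.
Tool frame: the origin (TCP) lies at the very end of the fingers, on their centre line; the grasp point (between the pads) lies 19 mm behind it; z points along the fingers, y is the direction in which the jaws open and shut (so a half turn about z gives the same grasp; the last joint's range is limited). The gripper opens to 85 mm and grips with 20 to 120 N. Pads are 22 mm wide; open, the fingers measure 114 mm over their backs; the gripper's body (76 mm by 85 mm) begins 54 mm behind the grasp point. The pads swing forward as they close: fully open they stand 13 mm farther back than shut.
Start: joints at [1.242, 0.521, -0.036, 1.599, 0.021, 1.021, -0.113], TCP at [0.16, -0.604, 0.231] pointing down, gripper open.
Joint ranges: [-2.91, 2.91], [-0.3, 2.13], [-1.5, 1.42], [0.17, 2.43], [-1.26, 4.41], [0.16, 1.93], [-2.52, 2.52]. Speed limits (rad/s): [1.89, 1.89, 2.39, 2.39, 3.01, 3.01, 3.01].

### API

Orientations are given as [roll, pitch, yaw] about the fixed x, y, z axes, in that order (R = Rz(yaw) Ry(pitch) Rx(roll)).
In Python, from workcell import bot gives the robot as it stands.
- The arm moves only by the tool apply_moves, never from a script. Its argument "commands" is a list of rows, each an object with "travel": the shift along the tool's x, y, z in m, a list of three; "twist": the turn, a rotation vector about the tool's x, y, z in degrees, a list of three; "claw": the finger opening in m, from 0 to 0.0854. A call has 1 to 10 rows; each row is the pose to reach, as a shift and turn from the pose commanded when the call began, along the tool's axes at that moment; what a row does not reach only later rows make up. A row lasts 1/10 s, in which the tool goes at most 50 mm and 8.59 degrees, less where a joint would pass 70% of its speed; a pose out of reach is approached as far as the arm can. A call with a gripper value outside its range is refused whole. The fingers move at their own pace and stop on an object; "force" is the grip in N (left out, the last holds). Time passes only in rows, so rows that repeat a pose let the fingers close. It gives the time, the measured TCP pose, the force and the opening at its end, in the units of the state.
- bot.observe(): the state, without advancing time (a new reading comes with each control period).
- bot.grab_frame(name): name is "scene" or "top" or "wrist"; returns a dict with "frame" (384x512x3 uint8, blue, green, red), "fx", "fy", "cx", "cy" (pixels), "pose" (4x4, takes a point from camera to world coordinates); the wrist camera has in their place "tool_from_camera" (4x4, takes a point from camera to tool coordinates, whose origin is the TCP and whose axes are the flange's). Camera axes: x right, y up, looking along -z (the intrinsics and any distortion apply to the point x, -y, -z); pixel columns grow to the right and rows downward; lengths in m; the calibration is good to about 2 mm. The wrist camera is an equidistant fisheye: a pixel r from the principal point sees the ray r / f radians off the axis. A picture is of the moment at which its call begins: read the wrist's pose just before it. There is no depth.
- bot.job_done(): hands the job in, once; it reports no verdict.
The state is a dict: "clock": time; "qpos": joint angles; "qd": joint speeds; "joint_efforts": joint torques, N m; "position": TCP position; "tool_rot": TCP orientation; "force": force on the tool from outside, world axes, zero at the start; "moment": the same for the moment, N m; "grip_width": finger opening in m.
Only numpy, scipy, OpenCV 4.12 (cv2) and the standard library are available. Lean on these libraries where they do the work, as an engineer would, in place of code of your own. Each camera call takes 0.05 s, during which the arm holds its last target.

### The job

Pick up the push tool (the round-footed block with an upright square grip) and, touching the slide carrier only with it, nudge the carrier along its track into the covered dock in several small gentle taps, backing the tool well clear of the carrier between taps, until the carrier meets the stop hidden under the cover. Leave the carrier resting against the stop and stand the tool back upright on the bench, off the dock.

Things in the scene. Friction and masses are not known exactly. Their poses are not given: they have to be found in the camera images.
- dock: Fixed slide dock. Origin on the bench, on the track's centre line under the cover's mouth; +x into the cover (push direction), z up. Base plate x -150..+100 mm, 84 mm wide, 4 mm thick (its top is the track floor). Open track x < 0: rails 47 mm apart inside, 71 outside, tops at z 20 mm. White cover x 0..100 mm, 84 mm wide, 52 mm high (knobs to 58), tunnel roof at z 24 mm.
- carrier: Flat dark metal slide carrier, 90 (x) x 44 (y) x 16 (z) mm, about 0.25 kg, loose in the track with its nose in or at the cover's mouth. Origin: centre of its underside; +x into the cover; nose at x = +45 mm, flat outer end to be pushed at x = -45 mm. Slides with plain friction (about 1 to 4 N) and stays where it is left.
- stop: Rigid steel stop under the cover, 30 mm wide, 27 to 59 mm ahead of the nose at first, differing each time. Origin: foot of its front face, at track floor height on the centre line; +x as the dock's. Carrier home = its origin 45 mm from this point along -x; its outer end then sticks 25 to 45 mm out of the cover. Keep the pressure on it under 45 N.
- push_tool_center (a point): Push tool standing upright on the bench left or right of the dock: round white foot 36 mm across, 22 mm high, bare metal 24 x 24 mm square grip 26 to 78 mm above the underside; 0.2 kg. Point on its axis, 39 mm above the underside; x, y square to the grip's faces, z up. The foot's side pushes the carrier while the underside is held about 8 mm above bench level, clear of the track floor.
There are look-alikes about, which are no part of the job. What is shaped like the part that bears push_tool_center but orange or yellow is not meant. Leave any green look-alike of the carrier alone.

How it is judged:
By the outcome, as a careful person would: the job done as asked, in the order asked, and still so for the second after the job is handed in, with the robot touching nothing.
It also fails if it takes over 54 s, if anything falls off the work surface, if the arm or the gripper's body presses on something with over 40 N, if the wrist force passes 120 N, or if a joint passes its speed limit or range.

## Working session

There is one attempt and no reset: what is moved stays moved. The work goes in short steps, Python scripts to look and compute and a tool call to move; the robot and the scene stay as the last step left them, time stands still between calls to the robot, and variables do not carry over. Pictures are saved under pics/ and viewed, and the job is handed in when it is done.

Besides the shell and the picture viewer there is one more tool, called after "Emit:" in YAML: its name, and indented under it one key for each argument. apply_moves: Moves the arm, as the interface text tells. Its arguments: {"type":"object","properties":{"commands":{"type":"array"},"force":{"type":"number"}},"required":["commands"]}

```bash
ls; mkdir -p pics
python3 - <<'E'
from workcell import bot
import cv2,json
s=bot.observe();print(s)
for n in ["scene","top","wrist"]:
    f=bot.grab_frame(n); cv2.imwrite(f"pics/{n}0.png",f["frame"])
    print(n,{k:(v if k!="frame" else 0) for k,v in f.items()})
E
```

```text
pics
{'clock': 0.0, 'qpos': array([ 1.24178751,  0.52202966, -0.03633043,  1.59999412,  0.02115959,
        1.02112194, -0.11279206]), 'qd': array([-1.00441828e-04,  5.30454183e-04,  9.52389909e-04,  1.77469964e-03,
       -1.70453880e-05, -2.72428874e-04, -1.00742002e-03]), 'joint_efforts': array([ 2.51531965e-03, -9.27083302e+01,  1.98187485e+00, -3.69922006e+01,
        1.79535424e-02,  8.39207845e-03, -3.60902288e-05]), 'position': array([ 0.15984418, -0.60385933,  0.23072092]), 'tool_rot': array([-3.14042366e+00,  4.84326809e-05,  2.58788048e-01]), 'force': array([0.85498563, 0.92634455, 0.51397297]), 'moment': array([-0.02170648, -0.04267249, -0.00121281]), 'grip_width': 0.08546921328309233}
scene {'frame': 0, 'fx': 381.88232943361885, 'fy': 381.88232943361885, 'cx': 256.04549466162103, 'cy': 188.65698086086476, 'pose': array([[-0.64110154,  0.53133098, -0.55378354, -0.14104266],
       [-0.76744551, -0.44763178,  0.4589697 ,  0.60239277],
       [-0.00402629,  0.71924487,  0.694745  ,  0.93613899],
       [ 0.        ,  0.        ,  0.        ,  1.        ]])}
top {'frame': 0, 'fx': 498.56876374769286, 'fy': 498.56876374769286, 'cx': 248.90777907694408, 'cy': 190.72538691955927, 'pose': array([[ 0.01309459,  0.99354015, -0.11272308,  0.40853539],
       [-0.99964999,  0.01041602, -0.02431865,  0.00302459],
       [-0.02298743,  0.11300207,  0.9933288 ,  1.40360906],
       [ 0.        ,  0.        ,  0.        ,  1.        ]])}
wrist {'frame': 0, 'fx': 297.3186396354542, 'fy': 297.3186396354542, 'cx': 261.50794555552164, 'cy': 190.50172285538528, 'tool_from_camera': array([[ 7.57835805e-04,  9.61037048e-01,  2.76418555e-01,
         7.10514235e-02],
       [ 9.99998889e-01, -3.73484346e-04, -1.44311104e-03,
        -3.19356361e-04],
       [-1.28364517e-03,  2.76419342e-01, -9.61036263e-01,
        -1.42866981e-01],
       [ 0.00000000e+00,  0.00000000e+00,  0.00000000e+00,
         1.00000000e+00]])}
```

View pics/scene0.png

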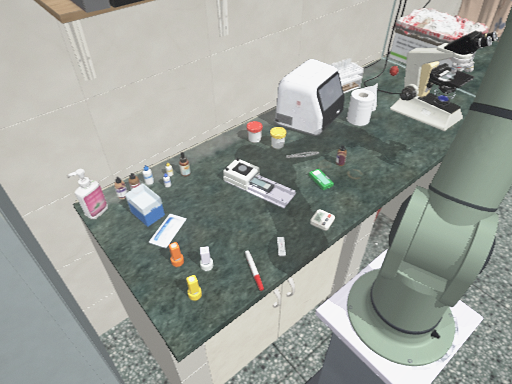

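View pics/top0.png

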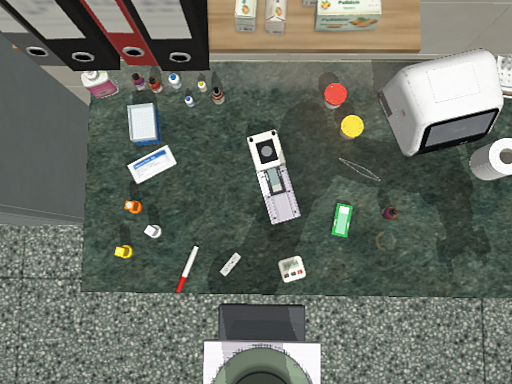

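View pics/wrist0.png

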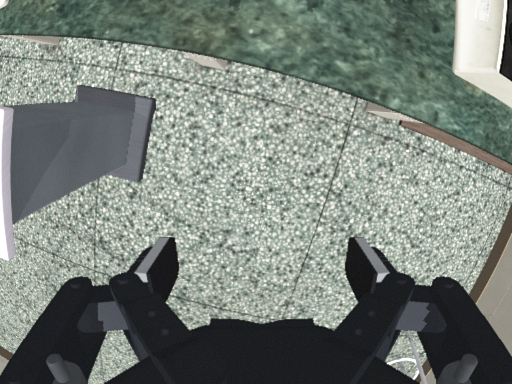

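Run:
```python
import cv2,numpy as np
t=cv2.imread("pics/top0.png");s=cv2.imread("pics/scene0.png")
a=cv2.resize(t[120:235,230:330],None,fx=5,fy=5,interpolation=cv2.INTER_CUBIC)
b=cv2.resize(t[190:270,110:170],None,fx=5,fy=5,interpolation=cv2.INTER_CUBIC)
c=cv2.resize(s[150:215,215:305],None,fx=6,fy=6,interpolation=cv2.INTER_CUBIC)
d=cv2.resize(s[235:305,160:225],None,fx=6,fy=6,interpolation=cv2.INTER_CUBIC)
cv2.imwrite("pics/a.png",a);cv2.imwrite("pics/c.png",c)
h=np.zeros((420,800,3),np.uint8);h[:400,:300]=b;h[:420,310:700]=d;cv2.imwrite("pics/bd.png",h)
```

```text
(no output)
```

View pics/a.png

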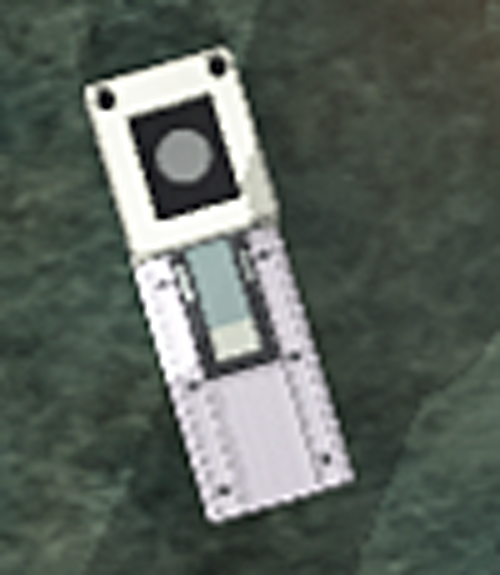

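View pics/c.png

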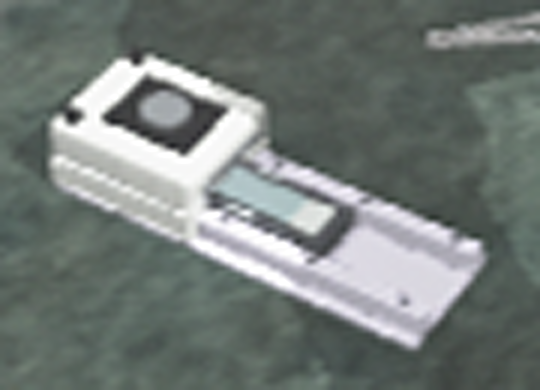

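View pics/bd.png

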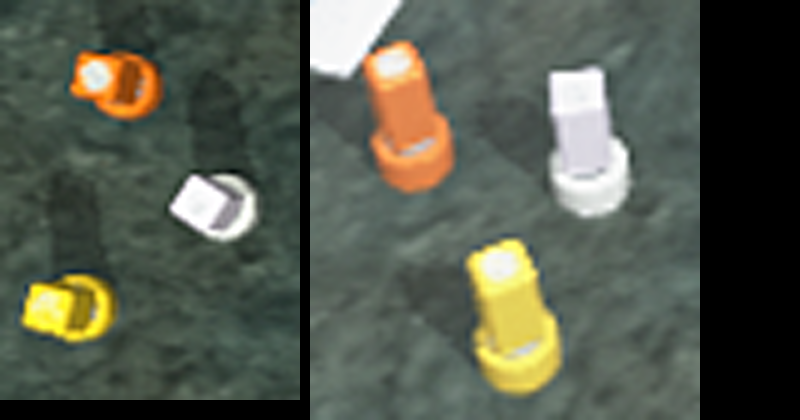

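```bash
cat > h.py <<'E'
import numpy as np, cv2
from scipy.spatial.transform import Rotation as Rn
def ray_pin(f,u,v):
    d=np.array([(u-f["cx"])/f["fx"],-(v-f["cy"])/f["fy"],-1.0])
    return f["pose"][:3,:3]@d, f["pose"][:3,3]
def tool_pose(s):
    T=np.eye(4);T[:3,:3]=Rn.from_euler('xyz',s["tool_rot"]).as_matrix();T[:3,3]=s["position"];return T
def ray_wrist(f,T,u,v):
    x=u-f["cx"];y=v-f["cy"];r=np.hypot(x,y);th=r/f["fx"]
    d=np.array([np.sin(th)*x/max(r,1e-9),-np.sin(th)*y/max(r,1e-9),-np.cos(th)])
    M=T@f["tool_from_camera"]; return M[:3,:3]@d,M[:3,3]
def onz(ro,z):
    d,o=ro; return o+d*(z-o[2])/d[2]
def proj_wrist(f,T,p):
    M=np.linalg.inv(T@f["tool_from_camera"]);q=M[:3,:3]@p+M[:3,3]
    x,y,z=q[0],-q[1],-q[2];r=np.hypot(x,y);th=np.arctan2(r,z)*f["fx"]
    return f["cx"]+th*x/r,f["cy"]+th*y/r
E
python3 - <<'E'
from h import *
from workcell import bot
f=bot.grab_frame("top")
def c(u,v,z,off): return onz(ray_pin(f,(u+.5)/5-.5+off[0],(v+.5)/5-.5+off[1]),z).round(4)
A=(230,120);B=(110,190)
for n,u,v,z in [("FL",85,88,.052),("FR",228,45,.052),("NR",278,215,.052),("NL",133,257,.052),("EL",210,522,.004),("ER",353,478,.02),("EL20",210,522,.02)]: print(n,c(u,v,z,A))
print("carrier end L,R z.02",c(203,378,.02,A),c(278,357,.02,A))
for u,v in [(197,173),(170,205),(215,237),(242,190)]: print("grip",c(u,v,.078,B))
print("foot right/bottom",c(256,207,.015,B),c(235,241,.011,B))
f=bot.grab_frame("scene")
def cs(u,v,z,off,k=6): return onz(ray_pin(f,(u+.5)/k-.5+off[0],(v+.5)/k-.5+off[1]),z).round(4)
C=(215,150);D=(160,235)
print("grip scene",[cs(u-310,v,.078,D) for u,v in [(550,72),(604,66),(608,108),(555,115)]])
print("scene end",cs(418,347,.02,C),cs(486,255,.02,C), "carr",cs(318,252,.02,C),cs(357,210,.02,C))
E
```

```text
FL [0.7107 0.0444 0.052 ]
FR [ 0.7355 -0.0343  0.052 ]
NR [ 0.6406 -0.0624  0.052 ]
NL [0.6165 0.0168 0.052 ]
EL [ 0.4742 -0.0275  0.004 ]
ER [ 0.4988 -0.1062  0.02  ]
EL20 [ 0.4735 -0.0272  0.02  ]
carrier end L,R z.02 [ 0.5536 -0.0226  0.02  ] [ 0.5658 -0.0643  0.02  ]
grip [0.4663 0.301  0.078 ]
grip [0.4491 0.3148 0.078 ]
grip [0.4324 0.2901 0.078 ]
grip [0.4575 0.2765 0.078 ]
foot right/bottom [0.4505 0.2814 0.015 ] [0.4315 0.2933 0.011 ]
grip scene [array([0.4657, 0.3058, 0.078 ]), array([0.4524, 0.2845, 0.078 ]), array([0.4314, 0.2969, 0.078 ]), array([0.4438, 0.3178, 0.078 ])]
scene end [ 0.4615 -0.0168  0.02  ] [ 0.4892 -0.0954  0.02  ] carr [ 0.5527 -0.0238  0.02  ] [ 0.5644 -0.0641  0.02  ]
```

```bash
cat >> h.py <<'E'
def go(s,x,y,z,yaw):
    """tool-frame travel/twist from state s to tool-down world pose (yaw deg)"""
    T=tool_pose(s); R=Rn.from_euler('xyz',[np.pi,0,np.radians(yaw)]).as_matrix()
    t=T[:3,:3].T@(np.array([x,y,z])-T[:3,3]); w=Rn.from_matrix(T[:3,:3].T@R).as_rotvec(degrees=True)
    print("travel",t.round(4).tolist(),"twist",w.round(2).tolist())
E
python3 - <<'E'
from h import *
from workcell import bot
go(bot.observe(),.42,-.33,.25,40)
E
```

```text
travel [0.3216, -0.1984, -0.0189] twist [-0.03, -0.0, -25.18]
```

Emit:
apply_moves:
  commands:
    - {"travel":[0.32,-0.2,-0.02],"twist":[0,0,-25],"claw":0.08}
    - {"travel":[0.32,-0.2,-0.02],"twist":[0,0,-25],"claw":0.08}
    - {"travel":[0.32,-0.2,-0.02],"twist":[0,0,-25],"claw":0.08}
    - {"travel":[0.32,-0.2,-0.02],"twist":[0,0,-25],"claw":0.08}
    - {"travel":[0.32,-0.2,-0.02],"twist":[0,0,-25],"claw":0.08}
    - {"travel":[0.32,-0.2,-0.02],"twist":[0,0,-25],"claw":0.08}
    - {"travel":[0.32,-0.2,-0.02],"twist":[0,0,-25],"claw":0.08}
    - {"travel":[0.32,-0.2,-0.02],"twist":[0,0,-25],"claw":0.08}

```text
clock: 1.05
position: [0.4207, -0.3256, 0.2517]
tool_rot: [3.141, -0.001, 0.699]
force: [-0.4, -0.7, 0.1]
grip_width: 0.08
```

Run:
```python
from h import *
from workcell import bot
s=bot.observe();print(s["qpos"].round(2),s["qd"].round(2),s["position"],np.degrees(s["tool_rot"]))
go(s,.52,0.08,.23,61)
```

```text
[ 0.74  0.36 -0.25  1.81  0.11  0.98 -0.43] [-0.42  0.02 -0.06 -0.07  0.05  0.06 -0.51] [ 0.42068388 -0.32560201  0.25168982] [ 1.79980561e+02 -6.75787477e-02  4.00327318e+01]
travel [0.3369, -0.2467, 0.022] twist [0.03, -0.06, -20.97]
```

Emit:
apply_moves:
  commands:
    - {"travel":[0.34,-0.25,0.02],"twist":[0,0,-21],"claw":0.08}
    - {"travel":[0.34,-0.25,0.02],"twist":[0,0,-21],"claw":0.08}
    - {"travel":[0.34,-0.25,0.02],"twist":[0,0,-21],"claw":0.08}
    - {"travel":[0.34,-0.25,0.02],"twist":[0,0,-21],"claw":0.08}
    - {"travel":[0.34,-0.25,0.02],"twist":[0,0,-21],"claw":0.08}
    - {"travel":[0.34,-0.25,0.02],"twist":[0,0,-21],"claw":0.08}
    - {"travel":[0.34,-0.25,0.02],"twist":[0,0,-21],"claw":0.08}
    - {"travel":[0.34,-0.25,0.02],"twist":[0,0,-21],"claw":0.08}
    - {"travel":[0.34,-0.25,0.02],"twist":[0,0,-21],"claw":0.08}

```text
clock: 1.95
position: [0.5193, 0.0855, 0.2313]
tool_rot: [-3.141, -0.002, 1.066]
force: [0.2, -1.6, -0.6]
grip_width: 0.0797
```

Run:
```python
from h import *
from workcell import bot
s=bot.observe();print(s["qpos"].round(2),s["position"],np.degrees(s["tool_rot"]))
go(s,.445,0.29,.20,61)
```

```text
[ 0.1   0.4  -0.48  1.84  0.22  0.95 -0.99] [0.51930063 0.08547652 0.23126618] [-1.79971879e+02 -9.11780480e-02  6.10584338e+01]
travel [0.143, -0.164, 0.0316] twist [-0.03, -0.09, 0.06]
```

Emit:
apply_moves:
  commands:
    - {"travel":[0.143,-0.164,0.03],"twist":[0,0,0],"claw":0.08}
    - {"travel":[0.143,-0.164,0.03],"twist":[0,0,0],"claw":0.08}
    - {"travel":[0.143,-0.164,0.03],"twist":[0,0,0],"claw":0.08}
    - {"travel":[0.143,-0.164,0.03],"twist":[0,0,0],"claw":0.08}
    - {"travel":[0.143,-0.164,0.03],"twist":[0,0,0],"claw":0.08}
    - {"travel":[0.143,-0.164,0.03],"twist":[0,0,0],"claw":0.08}
    - {"travel":[0.143,-0.164,0.03],"twist":[0,0,0],"claw":0.08}

```text
clock: 2.65
position: [0.4457, 0.2853, 0.2012]
tool_rot: [3.141, 0.001, 1.062]
force: [-0.2, -1.3, 0.2]
grip_width: 0.0804
```

Run:
```python
from h import *
from workcell import bot
s=bot.observe();print(s["qpos"].round(2),s["position"],np.degrees(s["tool_rot"]))
f=bot.grab_frame("wrist");cv2.imwrite("pics/w1.png",f["frame"])
im=f["frame"].copy();T=tool_pose(s)
for p in [(.4657,.3058),(.4524,.2845),(.4314,.2969),(.4438,.3178)]:
    u,v=proj_wrist(f,T,np.array([*p,.078]));cv2.circle(im,(int(u),int(v)),3,(0,0,255),1);print(u,v)
cv2.imwrite("pics/w1a.png",cv2.resize(im,(800,600)))
```

```text
[-0.29  0.45 -0.52  1.86  0.28  0.9  -1.45] [0.44565658 0.28532252 0.20118801] [1.79993630e+02 2.87479079e-02 6.08513325e+01]
269.04641102154636 154.9340106347439
267.525196918085 181.75063555286002
241.1547843094834 181.124951366707
241.46947288592247 155.16955795315323
```

View pics/w1a.png

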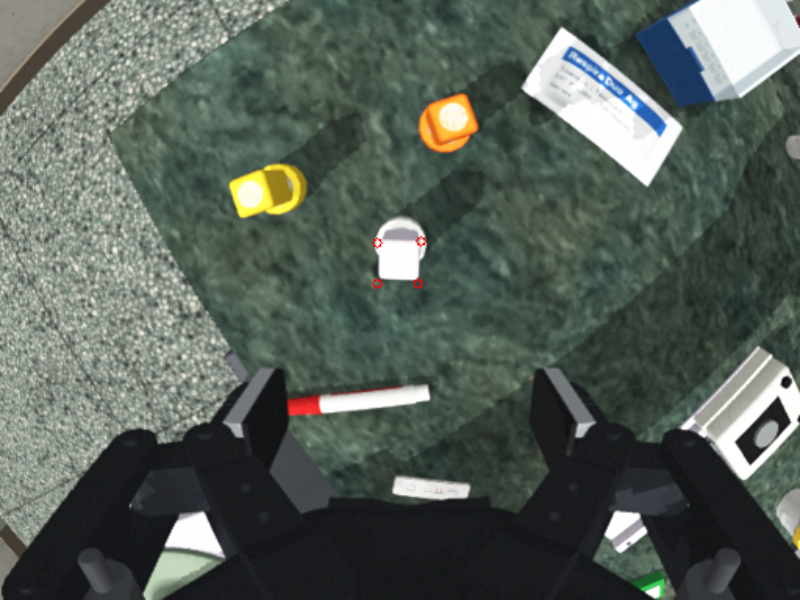

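The wrist view shows the white tool's square top at about (399,260) of 800x600, aligned with the gripper axes. The predicted corners fall within about 4 px. Next I refine the top centre.

Run:
```python
from h import *
from workcell import bot
s=bot.observe();f=bot.grab_frame("wrist");T=tool_pose(s)
im=f["frame"];c=im[125:195,225:285]
cv2.imwrite("pics/w2.png",cv2.resize(c,None,fx=8,fy=8,interpolation=cv2.INTER_CUBIC))
g=c.astype(int);m=((g.min(2)>215)).astype(np.uint8)
n,l,st,ce=cv2.connectedComponentsWithStats(m)
for i in range(1,n):
    if st[i,4]>30: print(st[i],ce[i]+[225,125])
```

```text
[ 15  15  32  38 806] [254.34243176 161.02853598]
```

View pics/w2.png

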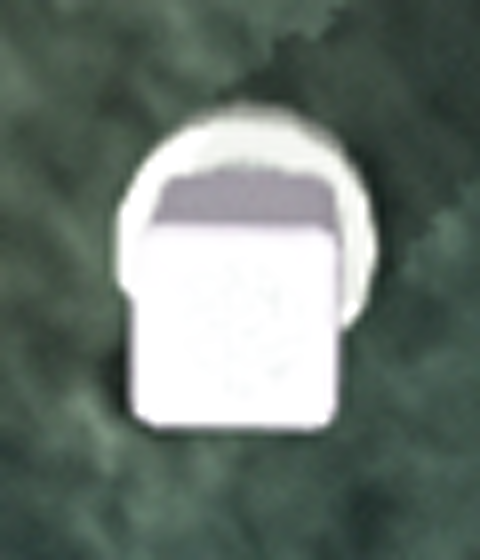

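Run:
```python
from h import *
from workcell import bot
s=bot.observe();f=bot.grab_frame("wrist");T=tool_pose(s);print(s["position"])
P=lambda u,v,z:onz(ray_wrist(f,T,(u+.5)/8-.5+225,(v+.5)/8-.5+125),z).round(4)
print(P(235,328,.078),P(130,225,.078),P(340,225,.078),P(340,430,.078),P(130,430,.078))
print("foot",P(247,231,.022),P(116,231,.022),P(378,231,.022))
go(s,*P(235,328,.078)[:2],.13,61)
```

```text
[0.44623199 0.28442027 0.20135527]
[0.4496 0.303  0.078 ] [0.4451 0.3192 0.078 ] [0.4658 0.3075 0.078 ] [0.4542 0.2866 0.078 ] [0.4331 0.2985 0.078 ]
foot [0.451  0.3048 0.022 ] [0.4354 0.3137 0.022 ] [0.4667 0.2961 0.022 ]
travel [0.0179, -0.0062, 0.0713] twist [0.02, 0.02, -0.27]
```

Emit:
apply_moves:
  commands:
    - {"travel":[0.018,-0.006,0.04],"twist":[0,0,0],"claw":0.07}
    - {"travel":[0.018,-0.006,0.08],"twist":[0,0,0],"claw":0.07}
    - {"travel":[0.018,-0.006,0.09],"twist":[0,0,0],"claw":0.07}
    - {"travel":[0.018,-0.006,0.09],"twist":[0,0,0],"claw":0.07}

```text
clock: 3.2
position: [0.449, 0.3032, 0.1107]
tool_rot: [-3.141, 0.002, 1.061]
force: [-0.2, -0.4, 0.6]
grip_width: 0.0702
```

Run:
```python
from h import *
from workcell import bot
s=bot.observe();print(s["position"],s["qpos"].round(2),np.degrees(s["tool_rot"]))
f=bot.grab_frame("wrist");cv2.imwrite("pics/w3.png",f["frame"])
go(s,.4498,.3028,.034,60.7)
```

```text
[0.4489831  0.30316476 0.1106974 ] [-0.37  0.59 -0.46  1.9   0.38  0.74 -1.56] [-1.79948051e+02  1.28099479e-01  6.07729133e+01]
travel [0.0003, 0.001, 0.0767] twist [-0.05, 0.13, 0.07]
```

View pics/w3.png

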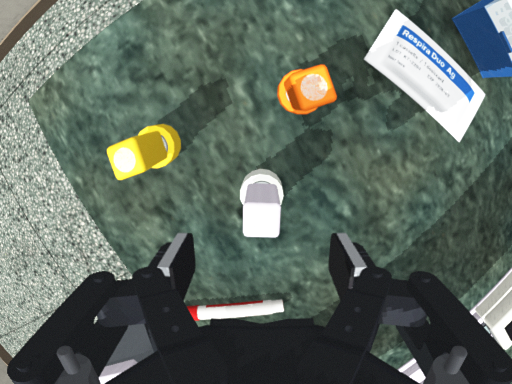

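The tool sits centred between the jaws at col 262, so I descend and grip.

Emit:
apply_moves:
  commands:
    - {"travel":[0,0.001,0.03],"twist":[0,0,0],"claw":0.07}
    - {"travel":[0,0.001,0.055],"twist":[0,0,0],"claw":0.07}
    - {"travel":[0,0.001,0.07],"twist":[0,0,0],"claw":0.06}
    - {"travel":[0,0.001,0.076],"twist":[0,0,0],"claw":0.05}
    - {"travel":[0,0.001,0.076],"twist":[0,0,0],"claw":0.035}
    - {"travel":[0,0.001,0.076],"twist":[0,0,0],"claw":0.028}
    - {"travel":[0,0.001,0.076],"twist":[0,0,0],"claw":0.015}
    - {"travel":[0,0.001,0.076],"twist":[0,0,0],"claw":0.015}
    - {"travel":[0,0.001,0.076],"twist":[0,0,0],"claw":0.015}
  force: 70

```text
clock: 4.15
position: [0.4506, 0.3042, 0.0365]
tool_rot: [3.141, -0.002, 1.062]
force: [-1.1, -1.2, 8.8]
grip_width: 0.0233
```

Emit:
apply_moves:
  commands:
    - {"travel":[0,0,0],"twist":[0,0,0],"claw":0.015}
    - {"travel":[0,0,-0.015],"twist":[0,0,0],"claw":0.015}
    - {"travel":[0,0,-0.04],"twist":[0,0,0],"claw":0.015}
    - {"travel":[0,0,-0.07],"twist":[0,0,0],"claw":0.015}
    - {"travel":[0,0,-0.09],"twist":[0,0,0],"claw":0.015}
    - {"travel":[0,0,-0.09],"twist":[0,0,0],"claw":0.015}

```text
clock: 4.75
position: [0.4512, 0.3045, 0.1289]
tool_rot: [3.139, -0.004, 1.061]
force: [0.0, 0.4, -1.1]
grip_width: 0.0235
```

Run:
```python
from h import *
from workcell import bot
s=bot.observe();print(s["position"],s["qpos"].round(2),np.degrees(s["tool_rot"]),s["force"],s["grip_width"])
f=bot.grab_frame("wrist");cv2.imwrite("pics/w4.png",f["frame"])
f=bot.grab_frame("scene");cv2.imwrite("pics/s4.png",f["frame"])
```

```text
[0.4511833  0.30451318 0.12889947] [-0.35  0.57 -0.48  1.89  0.37  0.77 -1.54] [179.87623975  -0.23710936  60.80714603] [ 0.04815332  0.44906885 -1.11083195] 0.023466489106169167
```

View pics/w4.png

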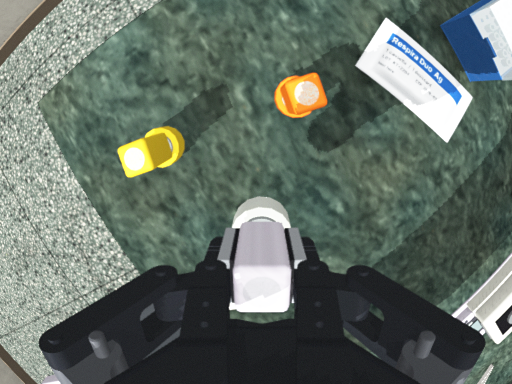

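View pics/s4.png

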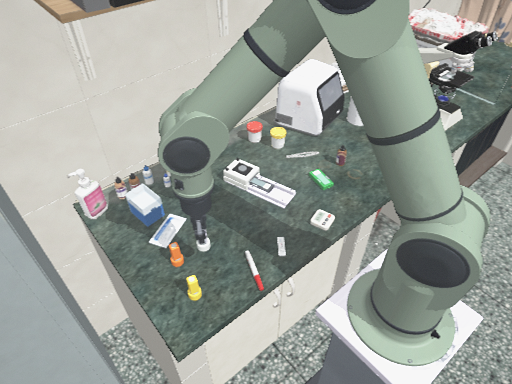

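Tool gripped (opening 23.5 mm, white foot visible below the jaws at (262,212)). Next I go above the track behind the carrier.

Run:
```python
from h import *
from workcell import bot
go(bot.observe(),.5132,-.057,.13,16.5)
```

```text
travel [-0.284, 0.2308, -0.0041] twist [0.02, -0.06, 44.31]
```

Emit:
apply_moves:
  commands:
    - {"travel":[-0.035,0.028,-0.004],"twist":[0,0,5],"claw":0.01}
    - {"travel":[-0.07,0.056,-0.004],"twist":[0,0,11],"claw":0.01}
    - {"travel":[-0.105,0.085,-0.004],"twist":[0,0,17],"claw":0.01}
    - {"travel":[-0.14,0.113,-0.004],"twist":[0,0,22],"claw":0.01}
    - {"travel":[-0.175,0.142,-0.004],"twist":[0,0,28],"claw":0.01}
    - {"travel":[-0.21,0.17,-0.004],"twist":[0,0,34],"claw":0.01}
    - {"travel":[-0.245,0.199,-0.004],"twist":[0,0,40],"claw":0.01}
    - {"travel":[-0.27,0.22,-0.004],"twist":[0,0,44.3],"claw":0.01}
    - {"travel":[-0.284,0.231,-0.004],"twist":[0,0,44.3],"claw":0.01}
    - {"travel":[-0.284,0.231,-0.004],"twist":[0,0,44.3],"claw":0.01}
  force: 100

```text
clock: 5.85
position: [0.5128, -0.0596, 0.1284]
tool_rot: [3.141, 0.002, 0.285]
force: [-0.1, -0.1, -2.5]
grip_width: 0.0229
```

Run:
```python
from h import *
from workcell import bot
s=bot.observe();print(s["position"],s["qpos"].round(2),np.degrees(s["tool_rot"]),s["force"],s["grip_width"])
f=bot.grab_frame("wrist");cv2.imwrite("pics/w5.png",cv2.resize(f["frame"],(800,600),interpolation=cv2.INTER_CUBIC))
go(s,.5132,-.057,.0445,16.5)
```

```text
[ 0.51275591 -0.05963804  0.12841066] [ 0.2   0.51 -0.27  1.97  0.2   0.7  -1.47] [1.79979384e+02 1.05956173e-01 1.63130982e+01] [-0.08944576 -0.09667363 -2.47863755] 0.022889247958444738
travel [0.0013, -0.0024, 0.0839] twist [0.02, 0.11, -0.19]
```

View pics/w5.png

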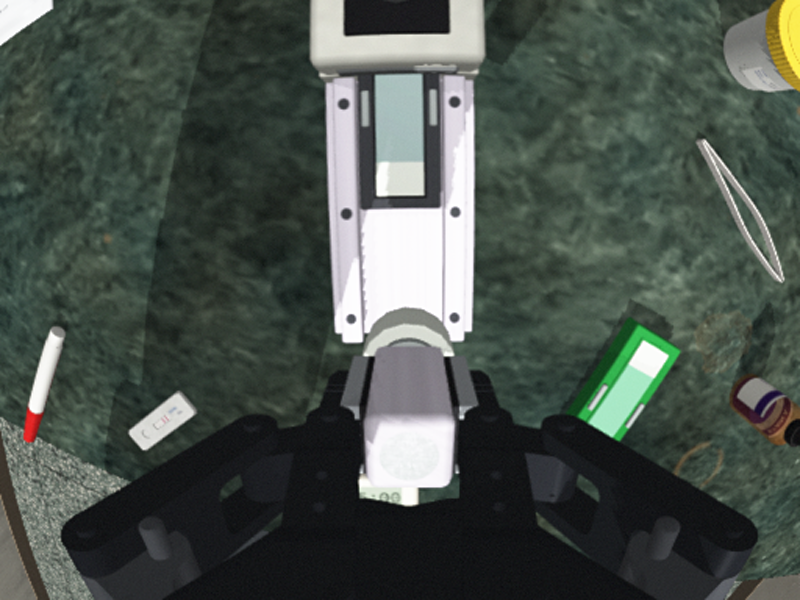

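```bash
cat >> h.py <<'E'
M0=np.array([.6283,-.0229]);YAW=np.radians(16.5)
U=np.array([np.cos(YAW),np.sin(YAW)]);N=np.array([-U[1],U[0]])
def sn(p): d=np.asarray(p)[:2]-M0; return (np.array([d@U,d@N])*1000).round(1)
E
python3 - <<'E'
from h import *
from workcell import bot
s=bot.observe();f=bot.grab_frame("wrist");T=tool_pose(s);k=1.5625
P=lambda u,v,z:sn(onz(ray_wrist(f,T,(u+.5)/k-.5,(v+.5)/k-.5),z))
print("tool",sn(s["position"]))
print("carrier end",P(360,206,.02),P(440,208,.02))
print("plate edge/rails outer", P(327,85,.02),P(475,85,.02),P(335,330,.02),P(471,330,.02))
print("screws",[P(*q,.02).tolist() for q in [(344,104),(455,102),(346,213),(455,212),(351,319),(454,318)]])
print("cover",P(312,66,.052),P(484,66,.052))
print("foot L/R edge",P(364,345,.105),P(454,345,.105))
E
```

```text
tool [-120.8   -0.6]
carrier end [-70.4  25.8] [-71.6 -17.5]
plate edge/rails outer [-3.4 43.2] [ -3.9 -36. ] [-141.5   42.3] [-141.5  -36.6]
screws [[-14.5, 33.9], [-13.7, -25.2], [-74.1, 33.5], [-73.7, -25.6], [-134.7, 32.6], [-134.2, -26.4]]
cover [ 0.6 44.9] [ -0.1 -35.8]
foot L/R edge [-116.5   16.8] [-116.5  -18. ]
```

Emit:
apply_moves:
  commands:
    - {"travel":[0,-0.0035,0.02],"twist":[0,0,0],"claw":0.01}
    - {"travel":[0,-0.0035,0.04],"twist":[0,0,0],"claw":0.01}
    - {"travel":[0,-0.0035,0.058],"twist":[0,0,0],"claw":0.01}
    - {"travel":[0,-0.0035,0.058],"twist":[0,0,0],"claw":0.01}
    - {"travel":[0,-0.0035,0.058],"twist":[0,0,0],"claw":0.01}

```text
clock: 6.45
position: [0.5121, -0.0525, 0.0714]
tool_rot: [-3.141, 0.001, 0.29]
force: [0.6, 0.4, -2.0]
grip_width: 0.023
```

Run:
```python
from h import *
from workcell import bot
s=bot.observe();print(s["position"],sn(s["position"]),np.degrees(s["tool_rot"]),s["force"],s["grip_width"])
f=bot.grab_frame("wrist");cv2.imwrite("pics/w6.png",f["frame"])
cv2.imwrite("pics/w6z.png",cv2.resize(f["frame"][0:250,190:330],None,fx=2.4*1.0,fy=2.4,interpolation=cv2.INTER_CUBIC))
cv2.imwrite("pics/w6y.png",cv2.resize(f["frame"][100:230,200:320],None,fx=4.5,fy=4.5,interpolation=cv2.INTER_CUBIC))
```

```text
[ 0.51210746 -0.052506    0.07142002] [-119.8    4.6] [-1.79966153e+02  3.84659228e-02  1.66077406e+01] [ 0.58815629  0.40715014 -2.00536224] 0.023009043984298812
```

View pics/w6y.png

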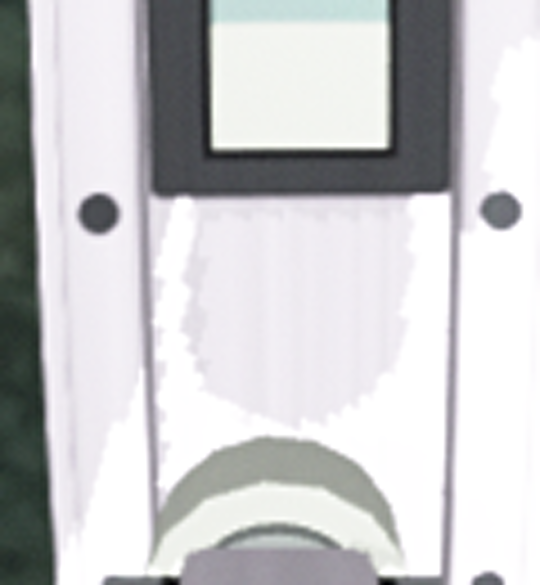

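Run:
```python
from h import *
from workcell import bot
s=bot.observe();f=bot.grab_frame("wrist");T=tool_pose(s);k=4.5
print(s["clock"],s["position"],sn(s["position"]),s["tool_rot"])
P=lambda u,v,z:sn(onz(ray_wrist(f,T,(u+.5)/k-.5+200,(v+.5)/k-.5+100),z))
print("carrier end",P(153,192,.02),P(449,190,.02))
print("inner rails",P(152,350,.02),P(450,350,.02),"screws",P(99,214,.02),P(501,210,.02))
print("foot",P(150,540,.057),P(405,540,.057),"top of foot lower rim",P(278,437,.035))
```

```text
6.5 [ 0.51247735 -0.05280515  0.0718983 ] [-119.5    4.2] [-3.14149487e+00 -3.41706747e-04  2.89407087e-01]
carrier end [-71.5  22.7] [-71.  -20.7]
inner rails [-95.3  23.3] [-95.2 -21.5] screws [-74.7  30.7] [-73.9 -28.5]
foot [-111.2   20.6] [-111.2  -11.8] top of foot lower rim [-104.3    4.3]
```

Emit:
apply_moves:
  commands:
    - {"travel":[0,0.0033,0],"twist":[0,0,0],"claw":0.01}
    - {"travel":[0,0.0033,0],"twist":[0,0,0],"claw":0.01}
    - {"travel":[0,0.0033,0.01],"twist":[0,0,0],"claw":0.01}
    - {"travel":[0,0.0033,0.02],"twist":[0,0,0],"claw":0.01}
    - {"travel":[0,0.0033,0.027],"twist":[0,0,0],"claw":0.01}
    - {"travel":[0,0.0033,0.027],"twist":[0,0,0],"claw":0.01}
    - {"travel":[0,0.0033,0.027],"twist":[0,0,0],"claw":0.01}

```text
clock: 7.25
position: [0.5131, -0.0565, 0.044]
tool_rot: [-3.141, 0.001, 0.289]
force: [-0.5, 0.7, -2.8]
grip_width: 0.0228
```

Run:
```python
from h import *
from workcell import bot
s=bot.observe();print(s["position"],sn(s["position"]),np.degrees(s["tool_rot"]),s["force"],s["grip_width"])
f=bot.grab_frame("wrist")
cv2.imwrite("pics/w7y.png",cv2.resize(f["frame"][100:230,200:320],None,fx=4.5,fy=4.5,interpolation=cv2.INTER_CUBIC))
```

```text
[ 0.5130771  -0.05653927  0.04398927] [-120.     0.5] [-1.79984421e+02  3.41070040e-02  1.65319222e+01] [-0.52065139  0.67642034 -2.79872642] 0.022759201585137622
```

View pics/w7y.png

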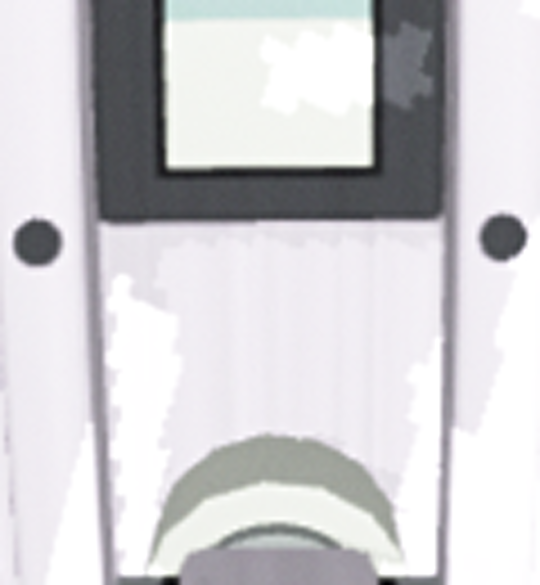

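The foot is centred in the track, with about 31 mm gap to the carrier's end. First tap.

Emit:
apply_moves:
  commands:
    - {"travel":[0.006,0,0],"twist":[0,0,0],"claw":0.01}
    - {"travel":[0.013,0,0],"twist":[0,0,0],"claw":0.01}
    - {"travel":[0.02,0,0],"twist":[0,0,0],"claw":0.01}
    - {"travel":[0.024,0,0],"twist":[0,0,0],"claw":0.01}
    - {"travel":[0.027,0,0],"twist":[0,0,0],"claw":0.01}
    - {"travel":[0.029,0,0],"twist":[0,0,0],"claw":0.01}
    - {"travel":[0.031,0,0],"twist":[0,0,0],"claw":0.01}
    - {"travel":[0.033,0,0],"twist":[0,0,0],"claw":0.01}
    - {"travel":[0.035,0,0],"twist":[0,0,0],"claw":0.01}
    - {"travel":[0.037,0,0],"twist":[0,0,0],"claw":0.01}

```text
clock: 8.3
position: [0.5487, -0.0461, 0.0443]
tool_rot: [-3.142, 0.0, 0.288]
force: [-1.2, -0.9, -1.6]
grip_width: 0.0232
```

Emit:
apply_moves:
  commands:
    - {"travel":[0.002,0,0],"twist":[0,0,0],"claw":0.01}
    - {"travel":[-0.002,0,0],"twist":[0,0,0],"claw":0.01}
    - {"travel":[-0.01,0,0],"twist":[0,0,0],"claw":0.01}
    - {"travel":[-0.018,0,0],"twist":[0,0,0],"claw":0.01}
    - {"travel":[-0.026,0,0],"twist":[0,0,0],"claw":0.01}
    - {"travel":[-0.03,0,0],"twist":[0,0,0],"claw":0.01}
    - {"travel":[-0.03,0,0],"twist":[0,0,0],"claw":0.01}

```text
clock: 9.0
position: [0.5194, -0.055, 0.0444]
tool_rot: [3.141, 0.0, 0.288]
force: [-0.2, 0.1, -1.9]
grip_width: 0.023
```

Run:
```python
from h import *
from workcell import bot
s=bot.observe();print(s["position"],sn(s["position"]),np.degrees(s["tool_rot"]),s["force"],s["grip_width"])
f=bot.grab_frame("wrist")
cv2.imwrite("pics/w8y.png",cv2.resize(f["frame"][80:230,200:320],None,fx=4,fy=4,interpolation=cv2.INTER_CUBIC))
cv2.imwrite("pics/w8.png",f["frame"])
```

```text
[ 0.51939722 -0.05497205  0.0444346 ] [-113.5    0.2] [1.79994528e+02 9.97735348e-03 1.65034788e+01] [-0.20275855  0.11229994 -1.94893367] 0.023031645269790985
```

View pics/w8y.png

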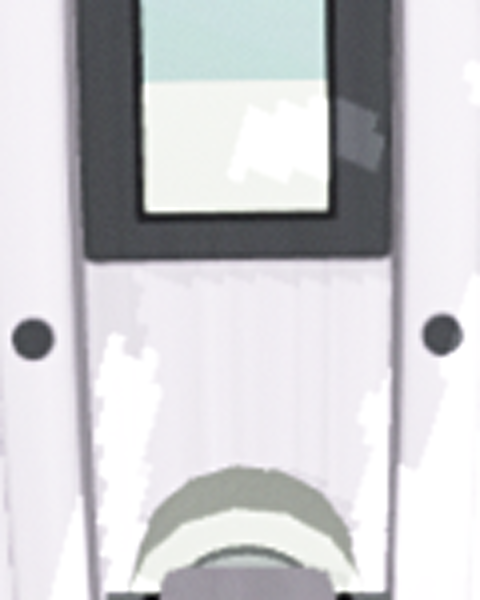

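```bash
cat >> h.py <<'E'
def endpos(bot,name):
    s=bot.observe();f=bot.grab_frame("wrist");T=tool_pose(s)
    cv2.imwrite(name,cv2.resize(f["frame"][0:230,160:360],None,fx=2.6,fy=2.6,interpolation=cv2.INTER_CUBIC))
    print("tool",sn(s["position"]),"z",s["position"][2].round(4),"F",s["force"].round(1),"w",round(s["grip_width"],4),"clk",s["clock"])
    g=cv2.cvtColor(f["frame"],cv2.COLOR_BGR2GRAY).astype(int); out=[]
    for u in range(228,290,6):
        col=g[:,u]
        for v in range(195,20,-1):   # upward from foot: first dark carrier row below bright floor
            if col[v]<110 and col[v-2]<110 and col[v+4]>170: break
        else: continue
        # subpixel
        a,b=col[v],col[v+3]; mid=(a+b)/2
        for w in range(v,v+4):
            if col[w]<=mid<col[w+1]: vv=w+(mid-col[w])/(col[w+1]-col[w]);break
        else: vv=v+.5
        out.append(sn(onz(ray_wrist(f,T,u,vv),.02))[0])
    print("end s",out,"med",np.median(out))
E
python3 - <<'E'
from h import *
from workcell import bot
endpos(bot,"pics/w9.png")
E
```

```text
tool [-113.     0.3] z 0.0444 F [ 0.5 -0.6 -3. ] w 0.0229 clk 9.05
end s [np.float64(-64.1), np.float64(-64.0), np.float64(-63.8), np.float64(-63.8), np.float64(-63.8), np.float64(-63.6), np.float64(-63.6), np.float64(-63.6), np.float64(-63.6), np.float64(-63.6), np.float64(-63.6)] med -63.6
```

Emit:
apply_moves:
  commands:
    - {"travel":[0.008,0,0],"twist":[0,0,0],"claw":0.01}
    - {"travel":[0.016,0,0],"twist":[0,0,0],"claw":0.01}
    - {"travel":[0.023,0,0],"twist":[0,0,0],"claw":0.01}
    - {"travel":[0.027,0,0],"twist":[0,0,0],"claw":0.01}
    - {"travel":[0.0295,0,0],"twist":[0,0,0],"claw":0.01}
    - {"travel":[0.0315,0,0],"twist":[0,0,0],"claw":0.01}
    - {"travel":[0.0335,0,0],"twist":[0,0,0],"claw":0.01}
    - {"travel":[0.0355,0,0],"twist":[0,0,0],"claw":0.01}
    - {"travel":[0.0375,0,0],"twist":[0,0,0],"claw":0.01}
    - {"travel":[0.039,0,0],"twist":[0,0,0],"claw":0.01}

```text
clock: 10.1
position: [0.5574, -0.0435, 0.0443]
tool_rot: [-3.142, 0.0, 0.288]
force: [-0.6, -0.2, -3.0]
grip_width: 0.0227
```

Emit:
apply_moves:
  commands:
    - {"travel":[0,0,0],"twist":[0,0,0],"claw":0.01}
    - {"travel":[-0.004,0,0],"twist":[0,0,0],"claw":0.01}
    - {"travel":[-0.012,0,0],"twist":[0,0,0],"claw":0.01}
    - {"travel":[-0.02,0,0],"twist":[0,0,0],"claw":0.01}
    - {"travel":[-0.028,0,0],"twist":[0,0,0],"claw":0.01}
    - {"travel":[-0.031,0,0],"twist":[0,0,0],"claw":0.01}
    - {"travel":[-0.031,0,0],"twist":[0,0,0],"claw":0.01}

```text
clock: 10.8
position: [0.5272, -0.0526, 0.0444]
tool_rot: [3.142, 0.0, 0.288]
force: [-0.1, 0.1, -1.2]
grip_width: 0.0229
```

Run:
```python
from h import *
from workcell import bot
endpos(bot,"pics/w10.png")
```

```text
tool [-105.4    0.2] z 0.0444 F [-0.1  0.1 -1.2] w 0.0229 clk 10.8
end s [np.float64(-57.1), np.float64(-57.0), np.float64(-56.9), np.float64(-56.8), np.float64(-56.7), np.float64(-56.7), np.float64(-56.6), np.float64(-56.6), np.float64(-56.6), np.float64(-56.6), np.float64(-56.6)] med -56.7
```

Emit:
apply_moves:
  commands:
    - {"travel":[0.008,0,0],"twist":[0,0,0],"claw":0.01}
    - {"travel":[0.016,0,0],"twist":[0,0,0],"claw":0.01}
    - {"travel":[0.023,0,0],"twist":[0,0,0],"claw":0.01}
    - {"travel":[0.027,0,0],"twist":[0,0,0],"claw":0.01}
    - {"travel":[0.0295,0,0],"twist":[0,0,0],"claw":0.01}
    - {"travel":[0.0315,0,0],"twist":[0,0,0],"claw":0.01}
    - {"travel":[0.0335,0,0],"twist":[0,0,0],"claw":0.01}
    - {"travel":[0.0355,0,0],"twist":[0,0,0],"claw":0.01}
    - {"travel":[0.037,0,0],"twist":[0,0,0],"claw":0.01}
    - {"travel":[0.0385,0,0],"twist":[0,0,0],"claw":0.01}

```text
clock: 11.85
position: [0.5646, -0.0414, 0.0443]
tool_rot: [-3.142, 0.0, 0.288]
force: [-1.4, -1.2, -2.9]
grip_width: 0.0225
```

Emit:
apply_moves:
  commands:
    - {"travel":[0,0,0],"twist":[0,0,0],"claw":0.01}
    - {"travel":[-0.004,0,0],"twist":[0,0,0],"claw":0.01}
    - {"travel":[-0.012,0,0],"twist":[0,0,0],"claw":0.01}
    - {"travel":[-0.02,0,0],"twist":[0,0,0],"claw":0.01}
    - {"travel":[-0.028,0,0],"twist":[0,0,0],"claw":0.01}
    - {"travel":[-0.031,0,0],"twist":[0,0,0],"claw":0.01}
    - {"travel":[-0.031,0,0],"twist":[0,0,0],"claw":0.01}

```text
clock: 12.55
position: [0.5344, -0.0505, 0.0444]
tool_rot: [3.141, 0.0, 0.288]
force: [0.3, 0.8, -2.5]
grip_width: 0.0234
```

Run:
```python
from h import *
from workcell import bot
endpos(bot,"pics/w11.png")
```

```text
tool [-97.9   0.2] z 0.0444 F [ 0.3  0.8 -2.5] w 0.0234 clk 12.55
end s [np.float64(-49.7), np.float64(-49.7), np.float64(-49.7), np.float64(-49.5), np.float64(-49.4), np.float64(-49.3), np.float64(-49.2), np.float64(-49.1), np.float64(-49.1), np.float64(-49.1), np.float64(-49.1)] med -49.3
```

Emit:
apply_moves:
  commands:
    - {"travel":[0.008,0,0],"twist":[0,0,0],"claw":0.01}
    - {"travel":[0.016,0,0],"twist":[0,0,0],"claw":0.01}
    - {"travel":[0.023,0,0],"twist":[0,0,0],"claw":0.01}
    - {"travel":[0.027,0,0],"twist":[0,0,0],"claw":0.01}
    - {"travel":[0.0295,0,0],"twist":[0,0,0],"claw":0.01}
    - {"travel":[0.031,0,0],"twist":[0,0,0],"claw":0.01}
    - {"travel":[0.032,0,0],"twist":[0,0,0],"claw":0.01}
    - {"travel":[0.033,0,0],"twist":[0,0,0],"claw":0.01}
    - {"travel":[0.034,0,0],"twist":[0,0,0],"claw":0.01}

```text
clock: 13.5
position: [0.5672, -0.0407, 0.0442]
tool_rot: [-3.142, 0.0, 0.288]
force: [-0.4, -1.0, -2.5]
grip_width: 0.0231
```

Emit:
apply_moves:
  commands:
    - {"travel":[0.001,0,0],"twist":[0,0,0],"claw":0.01}
    - {"travel":[0.002,0,0],"twist":[0,0,0],"claw":0.01}

```text
clock: 13.7
position: [0.5694, -0.04, 0.0443]
tool_rot: [-3.142, -0.0, 0.288]
force: [-1.9, 0.2, -3.1]
grip_width: 0.0226
```

Emit:
apply_moves:
  commands:
    - {"travel":[0.001,0,0],"twist":[0,0,0],"claw":0.01}
    - {"travel":[-0.004,0,0],"twist":[0,0,0],"claw":0.01}
    - {"travel":[-0.012,0,0],"twist":[0,0,0],"claw":0.01}
    - {"travel":[-0.02,0,0],"twist":[0,0,0],"claw":0.01}
    - {"travel":[-0.028,0,0],"twist":[0,0,0],"claw":0.01}
    - {"travel":[-0.031,0,0],"twist":[0,0,0],"claw":0.01}
    - {"travel":[-0.031,0,0],"twist":[0,0,0],"claw":0.01}

```text
clock: 14.4
position: [0.5392, -0.0491, 0.0444]
tool_rot: [3.141, 0.0, 0.288]
force: [-0.3, 0.2, -2.1]
grip_width: 0.0226
```

Run:
```python
from h import *
from workcell import bot
endpos(bot,"pics/w12.png")
```

```text
tool [-92.9   0.2] z 0.0444 F [-0.3  0.2 -2.1] w 0.0226 clk 14.4
end s [np.float64(-43.9), np.float64(-43.7), np.float64(-43.6), np.float64(-43.6), np.float64(-43.5), np.float64(-43.5), np.float64(-43.4), np.float64(-43.3), np.float64(-43.1), np.float64(-43.0), np.float64(-43.0)] med -43.5
```

View pics/w12.png

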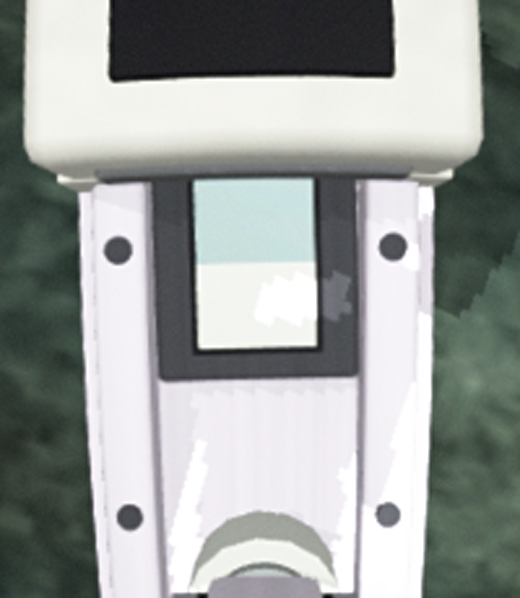

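The picture shows the carrier's end at (258,378), straight in the track, with the foot clear behind it at (262,515). Next tap.

Emit:
apply_moves:
  commands:
    - {"travel":[0.008,0,0],"twist":[0,0,0],"claw":0.01}
    - {"travel":[0.016,0,0],"twist":[0,0,0],"claw":0.01}
    - {"travel":[0.023,0,0],"twist":[0,0,0],"claw":0.01}
    - {"travel":[0.027,0,0],"twist":[0,0,0],"claw":0.01}
    - {"travel":[0.0295,0,0],"twist":[0,0,0],"claw":0.01}
    - {"travel":[0.031,0,0],"twist":[0,0,0],"claw":0.01}
    - {"travel":[0.032,0,0],"twist":[0,0,0],"claw":0.01}
    - {"travel":[0.033,0,0],"twist":[0,0,0],"claw":0.01}
    - {"travel":[0.034,0,0],"twist":[0,0,0],"claw":0.01}

```text
clock: 15.35
position: [0.5717, -0.0394, 0.0443]
tool_rot: [3.142, 0.001, 0.288]
force: [-2.2, -1.7, -0.9]
grip_width: 0.0227
```

Emit:
apply_moves:
  commands:
    - {"travel":[0.001,0,0],"twist":[0,0,0],"claw":0.01}
    - {"travel":[0.002,0,0],"twist":[0,0,0],"claw":0.01}

```text
clock: 15.55
position: [0.5741, -0.0386, 0.0443]
tool_rot: [-3.142, 0.0, 0.288]
force: [-1.9, -1.1, -1.6]
grip_width: 0.0231
```

Emit:
apply_moves:
  commands:
    - {"travel":[0.0005,0,0],"twist":[0,0,0],"claw":0.01}
    - {"travel":[-0.004,0,0],"twist":[0,0,0],"claw":0.01}
    - {"travel":[-0.012,0,0],"twist":[0,0,0],"claw":0.01}
    - {"travel":[-0.02,0,0],"twist":[0,0,0],"claw":0.01}
    - {"travel":[-0.028,0,0],"twist":[0,0,0],"claw":0.01}
    - {"travel":[-0.031,0,0],"twist":[0,0,0],"claw":0.01}
    - {"travel":[-0.031,0,0],"twist":[0,0,0],"claw":0.01}

```text
clock: 16.25
position: [0.544, -0.0477, 0.0444]
tool_rot: [3.142, -0.0, 0.288]
force: [-0.1, -0.3, -1.5]
grip_width: 0.0231
```

Run:
```python
from h import *
from workcell import bot
endpos(bot,"pics/w13.png")
```

```text
tool [-87.8   0.2] z 0.0444 F [-0.1 -0.3 -1.5] w 0.0231 clk 16.25
end s [np.float64(-39.4), np.float64(-39.2), np.float64(-39.1), np.float64(-39.1), np.float64(-39.0), np.float64(-38.9), np.float64(-38.8), np.float64(-38.8), np.float64(-38.6), np.float64(-38.5), np.float64(-38.4)] med -38.9
```

Emit:
apply_moves:
  commands:
    - {"travel":[0.008,0,0],"twist":[0,0,0],"claw":0.01}
    - {"travel":[0.016,0,0],"twist":[0,0,0],"claw":0.01}
    - {"travel":[0.023,0,0],"twist":[0,0,0],"claw":0.01}
    - {"travel":[0.027,0,0],"twist":[0,0,0],"claw":0.01}
    - {"travel":[0.0295,0,0],"twist":[0,0,0],"claw":0.01}
    - {"travel":[0.031,0,0],"twist":[0,0,0],"claw":0.01}
    - {"travel":[0.032,0,0],"twist":[0,0,0],"claw":0.01}
    - {"travel":[0.033,0,0],"twist":[0,0,0],"claw":0.01}
    - {"travel":[0.034,0,0],"twist":[0,0,0],"claw":0.01}

```text
clock: 17.2
position: [0.5767, -0.0379, 0.0442]
tool_rot: [-3.142, 0.001, 0.288]
force: [-2.5, -0.8, -3.2]
grip_width: 0.023
```

Emit:
apply_moves:
  commands:
    - {"travel":[0.001,0,0],"twist":[0,0,0],"claw":0.01}
    - {"travel":[0.002,0,0],"twist":[0,0,0],"claw":0.01}

```text
clock: 17.4
position: [0.579, -0.0371, 0.0443]
tool_rot: [-3.142, -0.0, 0.288]
force: [-0.2, 1.3, -2.7]
grip_width: 0.0227
```

Emit:
apply_moves:
  commands:
    - {"travel":[0,0,0],"twist":[0,0,0],"claw":0.01}
    - {"travel":[-0.004,0,0],"twist":[0,0,0],"claw":0.01}
    - {"travel":[-0.012,0,0],"twist":[0,0,0],"claw":0.01}
    - {"travel":[-0.02,0,0],"twist":[0,0,0],"claw":0.01}
    - {"travel":[-0.028,0,0],"twist":[0,0,0],"claw":0.01}
    - {"travel":[-0.031,0,0],"twist":[0,0,0],"claw":0.01}
    - {"travel":[-0.031,0,0],"twist":[0,0,0],"claw":0.01}

```text
clock: 18.1
position: [0.5488, -0.0462, 0.0444]
tool_rot: [3.141, 0.0, 0.288]
force: [0.5, -0.3, -2.3]
grip_width: 0.0231
```

Run:
```python
from h import *
from workcell import bot
endpos(bot,"pics/w14.png")
```

```text
tool [-82.8   0.2] z 0.0444 F [ 0.5 -0.3 -2.3] w 0.0231 clk 18.1
end s [np.float64(-34.8), np.float64(-34.7), np.float64(-34.6), np.float64(-34.6), np.float64(-34.5), np.float64(-34.4), np.float64(-34.2), np.float64(-34.1), np.float64(-34.1), np.float64(-34.1), np.float64(-33.9)] med -34.4
```

Emit:
apply_moves:
  commands:
    - {"travel":[0.008,0,0],"twist":[0,0,0],"claw":0.01}
    - {"travel":[0.016,0,0],"twist":[0,0,0],"claw":0.01}
    - {"travel":[0.023,0,0],"twist":[0,0,0],"claw":0.01}
    - {"travel":[0.027,0,0],"twist":[0,0,0],"claw":0.01}
    - {"travel":[0.0295,0,0],"twist":[0,0,0],"claw":0.01}
    - {"travel":[0.031,0,0],"twist":[0,0,0],"claw":0.01}
    - {"travel":[0.032,0,0],"twist":[0,0,0],"claw":0.01}
    - {"travel":[0.033,0,0],"twist":[0,0,0],"claw":0.01}

```text
clock: 18.95
position: [0.5804, -0.0368, 0.0442]
tool_rot: [-3.142, 0.001, 0.288]
force: [-1.4, -1.3, -1.9]
grip_width: 0.023
```

Emit:
apply_moves:
  commands:
    - {"travel":[0.001,0,0],"twist":[0,0,0],"claw":0.01}
    - {"travel":[0.002,0,0],"twist":[0,0,0],"claw":0.01}

```text
clock: 19.15
position: [0.582, -0.0363, 0.0442]
tool_rot: [-3.142, 0.002, 0.288]
force: [-8.6, -2.5, 3.9]
grip_width: 0.0231
```

Emit:
apply_moves:
  commands:
    - {"travel":[0.0005,0,0],"twist":[0,0,0],"claw":0.01}

```text
clock: 19.25
position: [0.5821, -0.0363, 0.0441]
tool_rot: [-3.142, 0.003, 0.288]
force: [-10.6, -1.3, 4.8]
grip_width: 0.0228
```

Emit:
apply_moves:
  commands:
    - {"travel":[0.0005,0,0],"twist":[0,0,0],"claw":0.01}
    - {"travel":[0.0005,0,0],"twist":[0,0,0],"claw":0.01}

```text
clock: 19.45
position: [0.5821, -0.0363, 0.0441]
tool_rot: [-3.142, 0.003, 0.288]
force: [-10.9, -2.1, 5.5]
grip_width: 0.0229
```

Emit:
apply_moves:
  commands:
    - {"travel":[-0.001,0,0],"twist":[0,0,0],"claw":0.01}
    - {"travel":[-0.003,0,0],"twist":[0,0,0],"claw":0.01}
    - {"travel":[-0.006,0,0],"twist":[0,0,0],"claw":0.01}
    - {"travel":[-0.012,0,0],"twist":[0,0,0],"claw":0.01}
    - {"travel":[-0.02,0,0],"twist":[0,0,0],"claw":0.01}
    - {"travel":[-0.028,0,0],"twist":[0,0,0],"claw":0.01}
    - {"travel":[-0.034,0,0],"twist":[0,0,0],"claw":0.01}
    - {"travel":[-0.034,0,0],"twist":[0,0,0],"claw":0.01}

```text
clock: 20.25
position: [0.5502, -0.0459, 0.0444]
tool_rot: [3.141, 0.001, 0.288]
force: [0.0, 0.1, -1.5]
grip_width: 0.0229
```

Run:
```python
from h import *
from workcell import bot
endpos(bot,"pics/w15.png")
```

```text
tool [-81.4   0.1] z 0.0444 F [ 0.   0.1 -1.5] w 0.0229 clk 20.25
end s [np.float64(-32.2), np.float64(-32.1), np.float64(-32.1), np.float64(-32.0), np.float64(-31.8), np.float64(-31.7), np.float64(-31.6), np.float64(-31.5), np.float64(-31.5), np.float64(-31.3), np.float64(-31.2)] med -31.7
```

View pics/w15.png

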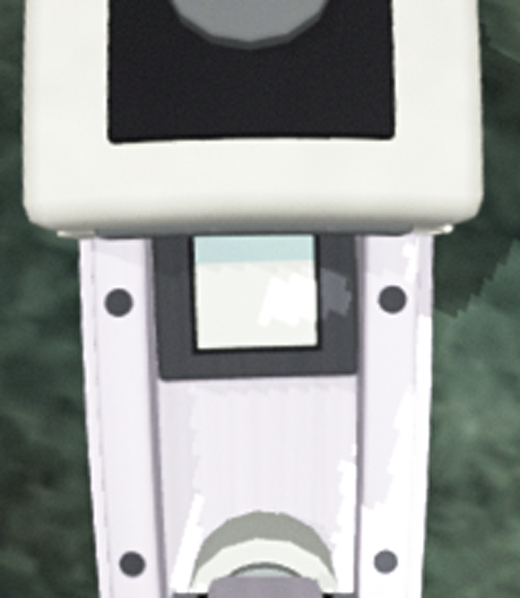

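The stall at about 11 N, with no further advance over two extra 0.5 mm steps, shows the stop is met. The carrier's end stands at s = -31.7 mm, inside the -25..-45 range. Now I lift and return the tool.

Emit:
apply_moves:
  commands:
    - {"travel":[0,0,-0.015],"twist":[0,0,0],"claw":0.01}
    - {"travel":[0,0,-0.045],"twist":[0,0,0],"claw":0.01}
    - {"travel":[0,0,-0.08],"twist":[0,0,0],"claw":0.01}
    - {"travel":[0,0,-0.09],"twist":[0,0,0],"claw":0.01}
    - {"travel":[0,0,-0.09],"twist":[0,0,0],"claw":0.01}

```text
clock: 20.8
position: [0.5522, -0.0454, 0.1364]
tool_rot: [3.14, -0.003, 0.288]
force: [-0.2, 0.4, -2.7]
grip_width: 0.0228
```

Run:
```python
from h import *
from workcell import bot
go(bot.observe(),.52,.20,.13,30)
```

```text
travel [0.0389, -0.2444, 0.0062] twist [0.09, -0.18, -13.48]
```

Emit:
apply_moves:
  commands:
    - {"travel":[0.005,-0.03,0],"twist":[0,0,0],"claw":0.01}
    - {"travel":[0.011,-0.068,0],"twist":[0,0,-3],"claw":0.01}
    - {"travel":[0.017,-0.106,0],"twist":[0,0,-6],"claw":0.01}
    - {"travel":[0.023,-0.144,0],"twist":[0,0,-9],"claw":0.01}
    - {"travel":[0.029,-0.182,0],"twist":[0,0,-12],"claw":0.01}
    - {"travel":[0.035,-0.22,0],"twist":[0,0,-13],"claw":0.01}
    - {"travel":[0.038,-0.238,0],"twist":[0,0,-13],"claw":0.01}
    - {"travel":[0.039,-0.244,0],"twist":[0,0,-13],"claw":0.01}
    - {"travel":[0.039,-0.244,0],"twist":[0,0,-13],"claw":0.01}
    - {"travel":[0.039,-0.244,0],"twist":[0,0,-13],"claw":0.01}

```text
clock: 21.8
position: [0.5191, 0.1983, 0.1338]
tool_rot: [3.141, 0.001, 0.514]
force: [-0.2, -0.1, -2.0]
grip_width: 0.0232
```

Run:
```python
from h import *
from workcell import bot
s=bot.observe();print(s["position"],np.degrees(s["tool_rot"]),s["force"])
f=bot.grab_frame("wrist");cv2.imwrite("pics/w16.png",f["frame"])
f=bot.grab_frame("scene");cv2.imwrite("pics/s16.png",f["frame"])
```

```text
[0.51911856 0.19825485 0.13376966] [1.79974302e+02 6.29577934e-02 2.94609646e+01] [-0.1876975  -0.07766166 -2.01654126]
```

View pics/w16.png

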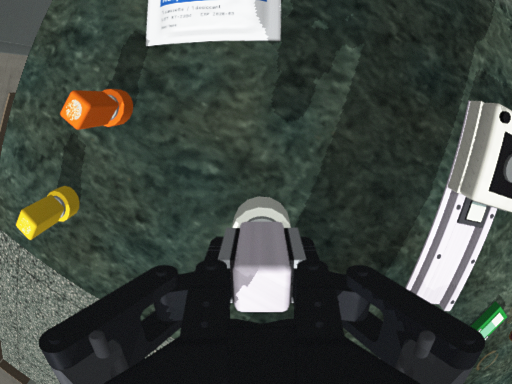

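View pics/s16.png

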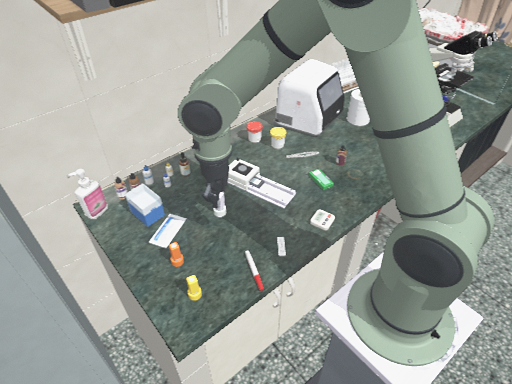

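The tool hangs upright at (262,212) over bare bench. Now I lower it.

Emit:
apply_moves:
  commands:
    - {"travel":[0,0,0.03],"twist":[0,0,0],"claw":0.01}
    - {"travel":[0,0,0.06],"twist":[0,0,0],"claw":0.01}
    - {"travel":[0,0,0.08],"twist":[0,0,0],"claw":0.01}
    - {"travel":[0,0,0.09],"twist":[0,0,0],"claw":0.01}
    - {"travel":[0,0,0.093],"twist":[0,0,0],"claw":0.01}
    - {"travel":[0,0,0.094],"twist":[0,0,0],"claw":0.01}
    - {"travel":[0,0,0.095],"twist":[0,0,0],"claw":0.01}
    - {"travel":[0,0,0.095],"twist":[0,0,0],"claw":0.01}

```text
clock: 22.7
position: [0.5195, 0.1997, 0.04]
tool_rot: [3.141, -0.001, 0.515]
force: [-0.2, 0.5, -1.6]
grip_width: 0.023
```

Emit:
apply_moves:
  commands:
    - {"travel":[0,0,0.001],"twist":[0,0,0],"claw":0.01}
    - {"travel":[0,0,0.001],"twist":[0,0,0],"claw":0.01}

```text
clock: 22.9
position: [0.5192, 0.1996, 0.0385]
tool_rot: [3.142, -0.0, 0.515]
force: [0.2, 0.1, -1.5]
grip_width: 0.0232
```

Emit:
apply_moves:
  commands:
    - {"travel":[0,0,0.001],"twist":[0,0,0],"claw":0.01}
    - {"travel":[0,0,0.001],"twist":[0,0,0],"claw":0.01}

```text
clock: 23.1
position: [0.5191, 0.1996, 0.0372]
tool_rot: [3.142, 0.0, 0.515]
force: [-0.3, -0.3, -1.5]
grip_width: 0.0229
```

Emit:
apply_moves:
  commands:
    - {"travel":[0,0,0.001],"twist":[0,0,0],"claw":0.01}
    - {"travel":[0,0,0.001],"twist":[0,0,0],"claw":0.01}

```text
clock: 23.3
position: [0.5191, 0.1997, 0.0366]
tool_rot: [3.142, -0.0, 0.515]
force: [-1.4, -1.0, 4.2]
grip_width: 0.023
```

Emit:
apply_moves:
  commands:
    - {"travel":[0,0,0],"twist":[0,0,0],"claw":0.026}
    - {"travel":[0,0,0],"twist":[0,0,0],"claw":0.032}
    - {"travel":[0,0,0],"twist":[0,0,0],"claw":0.045}
    - {"travel":[0,0,0],"twist":[0,0,0],"claw":0.06}
    - {"travel":[0,0,0],"twist":[0,0,0],"claw":0.06}
    - {"travel":[0,0,-0.02],"twist":[0,0,0],"claw":0.06}
    - {"travel":[0,0,-0.05],"twist":[0,0,0],"claw":0.06}
    - {"travel":[0,0,-0.09],"twist":[0,0,0],"claw":0.06}
    - {"travel":[0,0,-0.13],"twist":[0,0,0],"claw":0.06}
    - {"travel":[0,0,-0.15],"twist":[0,0,0],"claw":0.06}

```text
clock: 24.3
position: [0.5198, 0.2, 0.1895]
tool_rot: [3.141, -0.003, 0.515]
force: [0.5, -0.8, -0.8]
grip_width: 0.0602
```

Run:
```python
from h import *
from workcell import bot
s=bot.observe();print(s["position"],s["grip_width"],s["force"])
go(s,.42,.33,.22,30)
f=bot.grab_frame("wrist");cv2.imwrite("pics/w17.png",f["frame"])
f=bot.grab_frame("top");cv2.imwrite("pics/t17.png",f["frame"])
```

```text
[0.51984386 0.20001262 0.1895355 ] 0.06017819979511423 [ 0.4611668  -0.78632003 -0.82584384]
travel [-0.0227, -0.1623, -0.0306] twist [0.02, -0.19, -0.48]
```

View pics/w17.png

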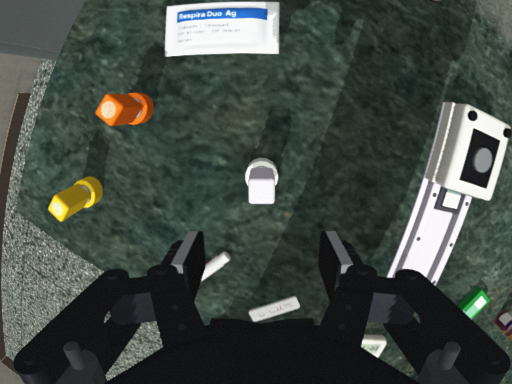

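The tool stands upright at (262,180). I move the arm aside for a last dock check from the top camera.

Emit:
apply_moves:
  commands:
    - {"travel":[0,0,-0.03],"twist":[0,0,0],"claw":0.06}
    - {"travel":[-0.01,-0.04,-0.03],"twist":[0,0,0],"claw":0.06}
    - {"travel":[-0.02,-0.08,-0.03],"twist":[0,0,0],"claw":0.06}
    - {"travel":[-0.02,-0.12,-0.03],"twist":[0,0,0],"claw":0.06}
    - {"travel":[-0.02,-0.16,-0.03],"twist":[0,0,0],"claw":0.06}
    - {"travel":[-0.02,-0.16,-0.03],"twist":[0,0,0],"claw":0.06}

```text
clock: 25.0
position: [0.4194, 0.3334, 0.2158]
tool_rot: [-3.139, 0.001, 0.522]
force: [1.3, 0.2, 0.2]
grip_width: 0.0599
```

Run:
```python
from h import *
from workcell import bot
s=bot.observe();print(s["clock"],s["force"])
a=bot.grab_frame("top")["frame"];b=bot.grab_frame("scene")["frame"]
h=np.zeros((600,800,3),np.uint8)
h[:575,:400]=cv2.resize(a[120:235,230:310],None,fx=5,fy=5,interpolation=cv2.INTER_CUBIC)
h[:384,410:]=b[:,120:510]
cv2.imwrite("pics/f.png",h)
```

```text
25.0 [1.31879679 0.20191759 0.23754389]
```

View pics/f.png

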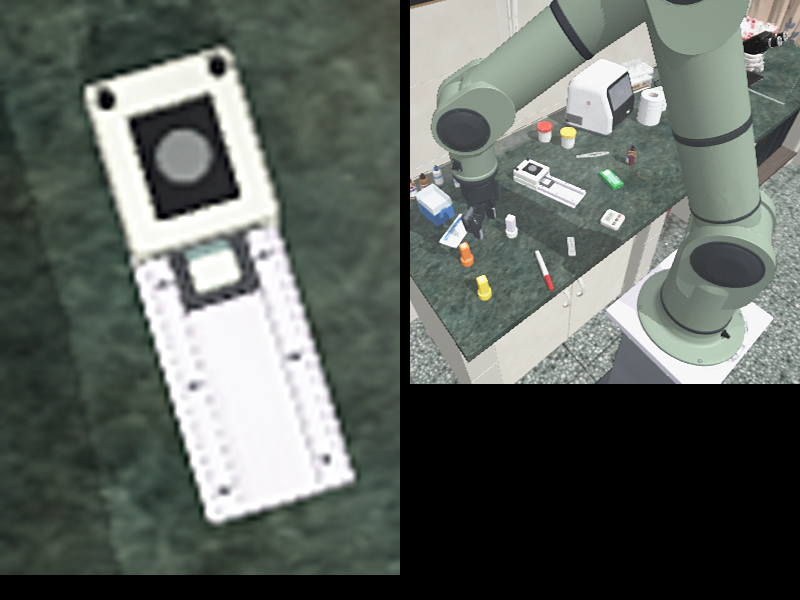

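The top view shows the carrier's end at (222,302), deep in the dock. The scene view shows the white tool upright at (511,226), with the gripper touching nothing and the dock unmoved.

Run:
```python
from workcell import bot
print(bot.job_done())
```

```text
the job is handed in; nothing more can be done
None
```

The job is handed in after about 25 s of robot time, and my last checks showed the carrier resting against the stop and the tool standing upright on bare bench. I picked up the white push tool and nudged the carrier in with seven slow taps, moving it about 40 mm in all. Between taps I backed the tool about 30 mm clear of the carrier.

- **Stop contact:** on the last tap the tool stalled at about 11 N and did not advance with further steps, which I take as the carrier meeting the stop. I did not do a second confirming tap.
- **Carrier position:** its outer end measured 31.7 mm out of the cover, inside the 25 to 45 mm expected.
- **Tool:** it stands at about (0.52, 0.20), off the dock. The gripper is open and touching nothing.
- **Disagreements:** one early wrist reading put the dock's centre line about 3 mm off a later one and 4 mm off the fixed cameras. I put it down to the arm still settling when the picture was taken. A re-measurement with the foot close to the rails put it within about 1 mm, and I used that for the taps.

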